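# Open the safety-capped medicine vial in the bamboo box

### The job

Swing the door of the bamboo box wide open by its handle (about square to the box front) and leave it open. Then push the white safety cap of the medicine vial inside straight down and, keeping it down, twist it anticlockwise until it comes free, and lift it off. Finish while still holding the cap level in the gripper, straight above the open vial and about five centimetres clear of its mouth, with the vial still seated upright in the box and the owl, comb, thermometer and carabiners left where they are.

Things in the scene. Friction and masses are not known exactly. Their poses are not given: they have to be found in the camera images.
- med_box: fixed bamboo box, 170 (x) by 190 (y) mm, walls 8 mm thick, 124 mm high; front on its -x side. Origin: centre of underside, at bench level; z up. A 57 mm square pocket, 12 mm deep, on the 10 mm thick floor above the origin holds the vial. The swing door carries the whole flat top too (top face at 134 mm), so opening it uncovers the vial; vial axis to back wall 77 mm, to each side wall 87 mm.
- med_door (a joint): door angle in rad: 0 shut, 1.57 square to the box front, stop at 1.85; may start a little ajar. It turns about a vertical axis at the box's left (+y) front edge, clockwise from above: its right end comes towards the robot. Slight friction (0.12 N m) keeps it where left. Below about 1.4 its top still overhangs the opening; from 1.55 on the gripper has ample room at the cap.
- door_hinge (a point): point on the door's vertical hinge axis, 105 mm above the bench, at the box's left front edge. Its x and y axes turn with the door: when shut they are parallel to those of the box.
- door_handle (a point): grip point on the door's steel D-handle, 105 mm above the bench: an upright round bar 10 mm thick, top at 123 mm, foot at 55 mm, 35 mm (axis to face) off the front face, joined to it at top and foot by arms square to the face. In the door's frame it is at x = -46, y = -125 mm from the hinge axis. Pinch it from above, fingers closing along the door's y, one on each side of bar and arm.
- vial: amber medicine vial, loose, about 250 g: 54 mm square foot 14 mm high standing in the box's pocket (1.5 mm play each side, which keeps it from turning), round body 42 mm across above it up to 70 mm, then a narrower neck. Origin: centre of its underside, 10 mm above the bench; z up.
- vial_mouth (a point): point on the vial's axis at its top once the cap is off, 100.5 mm above its underside (the cap's spring seal stands at the top of the neck).
- cap: white ribbed safety cap on the vial, 50 mm across, 26 high, 22 g, red bar on top towards its +x. Origin: centre of lower rim, 76.5 mm above the vial's underside when locked, x axis then along the vial's x. Locked by a sprung catch: push down 5 mm or more (9 N; hard stop 6.5 mm, 10.5 N), keep it down, turn anticlockwise (from above) 55 to 120 degrees, best 78, lift straight off.
- cap_top (a point): centre of the cap's flat top, 26 mm above its lower rim (112.5 mm above the bench when locked). Turned clockwise or without pushing, the cap stays locked, and pulling then lifts the vial. Fingers closed on the cap may reach below its rim without touching the vial, whose body is narrower.
- owl: white ceramic owl figurine, 64 mm across, 100 mm tall, loose, on the bench to the right of the box; origin: centre of its underside. To be left alone.
- thermometer: round stainless dial thermometer lying face up, 72 mm across, 13 mm high, loose, on the bench to the left of the box; origin: centre of its underside. To be left alone.
- comb: flat black plastic comb, 150 by 35 by 4 mm, loose, on the bench on the right; origin: middle of its underside. To be left alone.
- carabiners: two aluminium carabiners clipped together (they move as one piece), about 125 by 40 by 8 mm, loose, on the bench on the left; origin: middle of its underside. To be left alone.

How it is judged (in metres and radians):
On the way, in this order (a step that is already met when the one before it is completed fails the run):
1. the box door is swung wide open (value of joint med_door above 1.4 rad), for 0.2 s.
2. the cap, not yet turned, is pushed down at least 3 mm on the vial (z of cap in the frame of vial below 0.0735 m and horizontal distance between cap and vial below 0.006 m and angle between the x axis of cap and the x axis of vial, either way round below 0.25 rad), for 0.1 s.
3. the cap is twisted well past its catch, still sitting on the vial (angle between the x axis of cap and the x axis of vial, either way round above 0.8 rad and z of cap in the frame of vial below 0.08 m and horizontal distance between cap and vial below 0.006 m), for 0.1 s.
At the end, for the whole second after the job is handed in: Cap held still in the fingers, level within 0.25 rad, rim 25 to 100 mm above the vial mouth and within 25 mm of its axis, touching neither vial nor box; door open past 1.35 rad; vial at rest in its pocket, within 4 mm of the floor, 8 mm of the box centre and 0.06 rad of upright (z of cap in the frame of vial_mouth between 0.025 and 0.1 m and horizontal distance between cap and vial_mouth below 0.025 m and angle between cap's own z axis and vertical below 0.25 rad and linear speed of each of cap, vial below 0.03 m/s and contact force between the fingers and cap above 1 N and contact force between cap and vial below 0.1 N and contact force between cap and med_box below 0.1 N and value of joint med_door above 1.35 rad and z of vial in the frame of med_box below 0.014 m and horizontal distance between vial and med_box below 0.008 m and angle between vial's own z axis and vertical below 0.06 rad); the arm keeps its last pose, push and grip.
It fails at once if a bystander (owl, thermometer, comb, carabiners) is pushed more than 30 mm (distance of any of owl, thermometer, comb, carabiners from where it was at the start of the episode above 0.03 m).
It fails at once if the owl is tipped over (angle between owl's own z axis and vertical above 0.5 rad).
It fails at once if the vial is pulled out of its pocket (z of vial in the frame of med_box above 0.024 m).
It also fails if it takes over 58 s, if anything falls off the work surface, if the arm or the gripper's body presses on something with over 40 N, if the wrist force passes 120 N, or if a joint passes its speed limit or range.

### The arm

A 6-joint arm with a two-finger parallel gripper is mounted at the origin on the work surface. World frame = base frame: x ahead of the robot, y to its left, z up, the work surface at z = 0. Lengths are in mm, angles in rad, forces in N, time in s.
With the tool pointing down it reaches from about 250 to 725 mm from the base axis. Payload 4 kg.
Tool frame: the origin (TCP) lies at the very end of the fingers, on their centre line; the grasp point (between the pads) lies 19 mm behind it; z points along the fingers, y is the line along which they close (so a half turn about z gives the same grasp; the last joint's range is limited). The gripper opens to 85 mm and grips with 20 to 120 N. Pads are 22 mm wide; open, the fingers measure 114 mm over their backs; the gripper's body (76 mm by 85 mm) begins 54 mm behind the grasp point. The pads swing forward as they close: fully open they stand 13 mm farther back than shut.
Start: joints at [1.216, 0.241, 0.005, 1.335, 0, 1.571], TCP at [173.7, 468.858, 231.306] pointing down, gripper open.
Joint ranges: [-2.72, 2.72], [-1.05, 1.87], [-1.09, 1.28], [-1.99, 2.15], [-1.42, 1.44], [-3.14, 3.14]. Speed limits (rad/s): [2.79, 2.79, 3.14, 3.14, 3.14, 3.14].

### API

Orientations are given as a unit quaternion [w, x, y, z].
In Python, from workcell import bot gives the robot as it stands.
- The arm moves only by the tool run_rows, called after "Request:" as name(argument=value, ...) on one line, values as JSON. Schema: {"type":"object","properties":{"plan":{"type":"array","items":{"type":"array","prefixItems":[{"type":"array","items":{"type":"number"},"minItems":3,"maxItems":3},{"type":"array","items":{"type":"number"},"minItems":3,"maxItems":3}],"minItems":2,"maxItems":2},"minItems":1,"maxItems":20},"jaw":{"type":"number"},"clamp_n":{"type":"number"},"only":{"type":"string"},"quiet":{"type":"boolean"},"lines":{"type":"string"}},"required":["plan"],"additionalProperties":false}. plan is a list of rows, 1 to 20 of them, each written [[dx, dy, dz], [rx, ry, rz]]: dx, dy, dz in mm, then a rotation vector rx, ry, rz in rad; each row shifts and turns the commanded pose from where the row before left it, along the tool's axes as they then stand; what a row does not reach is not made up. A row lasts 1/10 s, in which the tool goes at most 50 mm and 0.15 rad, less where a joint would pass 70% of its speed; a pose out of reach is approached as far as the arm can. jaw is the finger opening in mm, set as the call begins (left out keeps the last). The fingers move at their own pace and stop on an object; clamp_n is the grip in N (left out, the last holds). Time passes only in rows, so rows that do not move let the fingers close. The tool returns the time, the measured TCP pose, the force, the opening and the grip force at its end. only (a regular expression) keeps the lines of the reply that match it, lines (a string "A,B") keeps lines A to B, and quiet returns only ok. Input that does not fit is refused with a message, and nothing moves.
- bot.read_state(): the state, without advancing time (a new reading comes with each control period).
- bot.camera(name): name is "scene" or "top" or "wrist"; returns a dict with "pixels" (384x512x3 uint8, blue, green, red), "mtx" (3x3 intrinsics, pixels), "cam_to_world" (4x4, takes a point from camera to world coordinates). Camera axes: x right, y down, z forward; pixel columns grow to the right and rows downward; lengths in mm; the calibration is good to about 2 mm. A picture is of the moment at which its call begins. There is no depth.
- bot.finish_job(): hands the job in; it is judged then, once.
The state is a dict: "t": time; "qpos": joint angles; "joint_velocities": joint speeds; "joint_efforts": joint torques, N m; "ee_pos": TCP position; "tool_rot": TCP orientation; "force": force on the tool from outside, world axes, zero at the start; "ft_torque": the same for the moment, N m; "grip_width": finger opening in mm; "grasp_force": force on a finger pad.
Only numpy, scipy, OpenCV 4.12 (cv2) and the standard library are available. Lean on these libraries where they do the work, as an engineer would, in place of code of your own. Each camera call takes 0.05 s, during which the arm holds its last target. There are 200 camera calls.

## Working session

There is one attempt and no reset: what is moved stays moved. The work goes in short steps, Python scripts to look and compute and a tool call to move; the robot and the scene stay as the last step left them, time stands still between calls to the robot, and variables do not carry over. Pictures are saved under pics/ and viewed, at most 10 in all, crops included, and the job is handed in when it is done.

```bash
ls; mkdir -p pics; cat > h.py <<'E'
import numpy as np, cv2
from workcell import bot
from scipy.spatial.transform import Rotation as R
def snap(n,f):
    c=bot.camera(n); cv2.imwrite(f'pics/{f}.png',c['pixels']); np.savez(f'pics/{f}.npz',K=c['mtx'],T=c['cam_to_world']); return c
def load(f):
    d=np.load(f'pics/{f}.npz'); return d['K'],d['T'],cv2.imread(f'pics/{f}.png')
def ray(K,T,u,v):
    d=T[:3,:3]@np.linalg.inv(K)@np.array([u,v,1.]); return T[:3,3],d/np.linalg.norm(d)
def plane(K,T,u,v,z):
    o,d=ray(K,T,u,v); return o+d*(z-o[2])/d[2]
def proj(K,T,p):
    q=np.linalg.inv(T)@np.append(p,1.); q=K@q[:3]; return q[:2]/q[2]
def cross(rays):
    A=np.zeros((3,3));b=np.zeros(3)
    for o,d in rays:
        M=np.eye(3)-np.outer(d,d);A+=M;b+=M@o
    return np.linalg.solve(A,b)
def tool(p):
    "world vector to p (TCP target) in tool axes"
    s=bot.read_state(); w,x,y,z=s['tool_rot']; r=R.from_quat([x,y,z,w]); return r.inv().apply(np.array(p)-s['ee_pos'])
E
python3 - <<'E'
from h import *
for n in('scene','top'): 
    c=snap(n,n+'0'); print(n,c['mtx'].tolist(),c['cam_to_world'].round(3).tolist())
s=bot.read_state(); print(s)
a=cv2.imread('pics/scene0.png');b=cv2.imread('pics/top0.png')
cv2.imwrite('pics/scene0b.png',cv2.resize(a,(800,600)));cv2.imwrite('pics/top0b.png',cv2.resize(b,(800,600)))
E
```

```text
pics
workcell.py
scene [[425.61520646227075, 0.0, 252.19494432557855], [0.0, 425.61520646227075, 193.2683593695385], [0.0, 0.0, 1.0]] [[-0.247, 0.815, -0.524, 1115.248], [0.969, 0.208, -0.133, 234.359], [0.001, -0.541, -0.841, 1000.806], [0.0, 0.0, 0.0, 1.0]]
top [[403.55127941727295, 0.0, 252.13610424435166], [0.0, 403.55127941727295, 193.26962349594163], [0.0, 0.0, 1.0]] [[-0.101, -0.971, 0.219, 277.65], [-0.995, 0.1, -0.015, 88.261], [-0.007, -0.219, -0.976, 1343.06], [0.0, 0.0, 0.0, 1.0]]
{'t': 0.1, 'qpos': array([1.21599643e+00, 2.41330903e-01, 3.89873015e-03, 1.33516854e+00,
       2.19847695e-05, 1.57079287e+00]), 'joint_velocities': array([-0.00119771, -0.0018378 ,  0.00328462, -0.00011651, -0.00079345,
        0.00135962]), 'joint_efforts': array([ 8.14573752e-06, -3.73137474e+01,  2.53010416e+01,  1.08487453e-02,
        8.10980680e-06, -3.77627018e-06]), 'ee_pos': array([173.5097807 , 468.36009352, 230.52049796]), 'tool_rot': array([-1.70031960e-04,  1.76469161e-01,  9.84305756e-01, -8.86092221e-04]), 'force': array([-0.33669001, -0.8129631 , -0.48291877]), 'ft_torque': array([-0.04972264,  0.0467318 , -0.04778471]), 'grasp_force': 0.0, 'grip_width': 85.25180033548754}
```

View pics/scene0b.png

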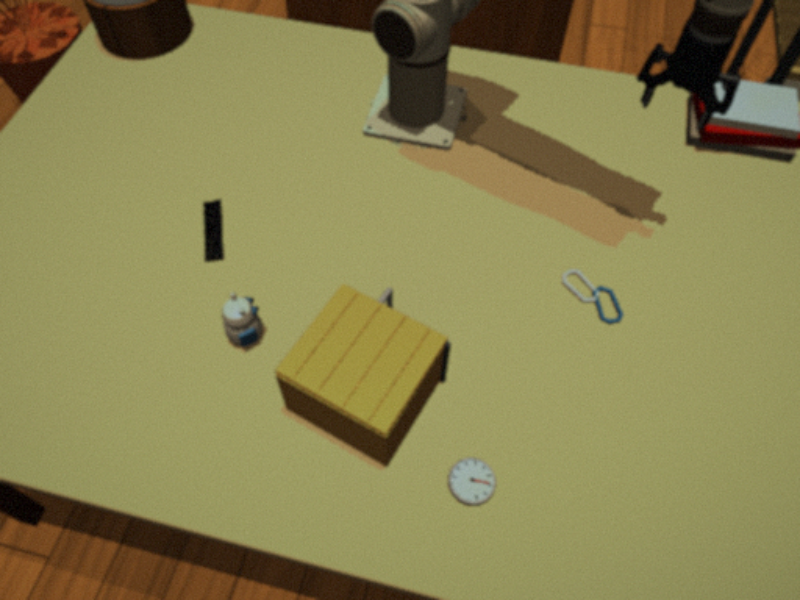

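View pics/top0b.png

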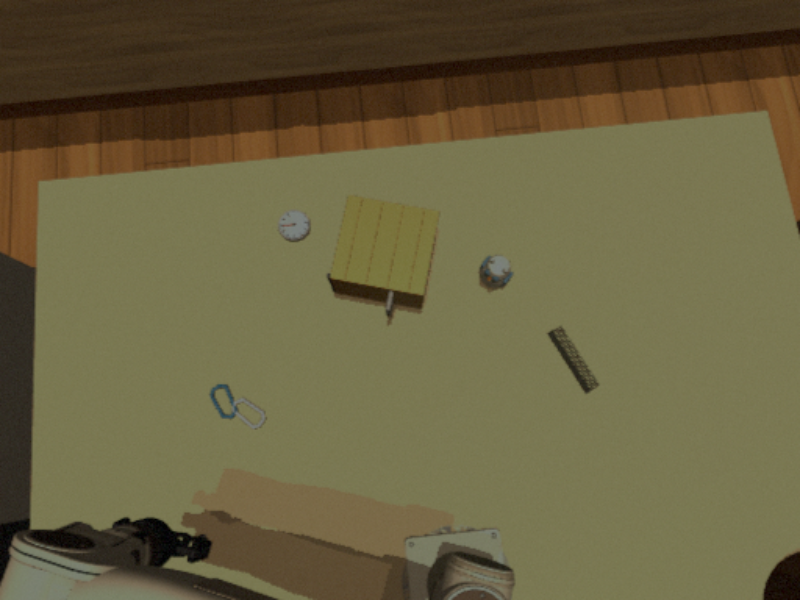

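The box is near scene (365,365)/(top 385,245) in 800-px scale, with the front facing the robot and the handle bar at scene (388,297)/top (390,303). Bystanders stand well clear. Next I measure the lid corners and the handle in both views.

```bash
python3 - <<'E'
from h import *
# find lid quads
Q={}
for n,c0 in(('scene0',(232,233)),('top0',(246,157))):
    K,T,im=load(n); hsv=cv2.cvtColor(cv2.GaussianBlur(im,(3,3),0),cv2.COLOR_BGR2HSV)
    tab=hsv[300,100] if n=='scene0' else hsv[250,330]
    print(n,'lid',hsv[c0[1],c0[0]],'table',tab)
    m=((hsv[...,1]>(int(hsv[c0[1],c0[0]][1])+int(tab[1]))//2)&(hsv[...,2]>80)).astype(np.uint8)
    m=cv2.morphologyEx(m,cv2.MORPH_CLOSE,np.ones((5,5)));m=cv2.morphologyEx(m,cv2.MORPH_OPEN,np.ones((5,5)))
    cs,_=cv2.findContours(m,0,2)
    c=[k for k in cs if cv2.pointPolygonTest(k,c0,False)>0][0]
    q=cv2.approxPolyN(c,4,ensure_convex=True)[0].astype(float); Q[n]=q
    print(cv2.contourArea(c),q.round(1).tolist()); P=np.array([plane(K,T,*p,134) for p in q]);print(P.round(1).tolist())
    print('sides',[np.linalg.norm(P[i]-P[i-1]).round(1) for i in range(4)])
    print('angles',[np.degrees(np.arctan2(*(P[i]-P[i-1])[[1,0]])).round(1) for i in range(4)])
o=[]
for n,x,y,w,h in(('scene0',170,165,150,140),('top0',190,110,110,105)):
    o.append(cv2.resize(load(n)[2][y:y+h,x:x+w],None,fx=min(400/w,560/h),fy=min(400/w,560/h),interpolation=cv2.INTER_CUBIC))
H=max(a.shape[0] for a in o); cv2.imwrite('pics/crop1.png',np.hstack([cv2.copyMakeBorder(a,0,H-a.shape[0],0,0,0) for a in o])); print([a.shape for a in o])
E
```

```text
scene0 lid [ 26 151 160] table [ 29  96 154]
5872.5 [[287.0, 216.0], [247.0, 280.0], [171.0, 242.0], [220.0, 180.0]]
[[615.8, 191.7, 134.0], [791.4, 140.8, 134.0], [746.5, -48.1, 134.0], [556.5, 10.4, 134.0]]
sides [np.float64(190.8), np.float64(182.8), np.float64(194.2), np.float64(198.8)]
angles [np.float64(71.9), np.float64(-16.2), np.float64(-103.3), np.float64(162.9)]
top0 lid [ 27 123 122] table [ 29  83 123]
3289.0 [[282.0, 135.0], [272.0, 190.0], [211.0, 177.0], [222.0, 124.0]]
[[727.3, -43.9, 134.0], [552.6, 7.7, 134.0], [613.2, 191.1, 134.0], [784.2, 142.3, 134.0]]
sides [np.float64(194.7), np.float64(182.2), np.float64(193.2), np.float64(177.9)]
angles [np.float64(-107.0), np.float64(163.5), np.float64(71.7), np.float64(-15.9)]
[(373, 400, 3), (382, 400, 3)]
```

View pics/crop1.png

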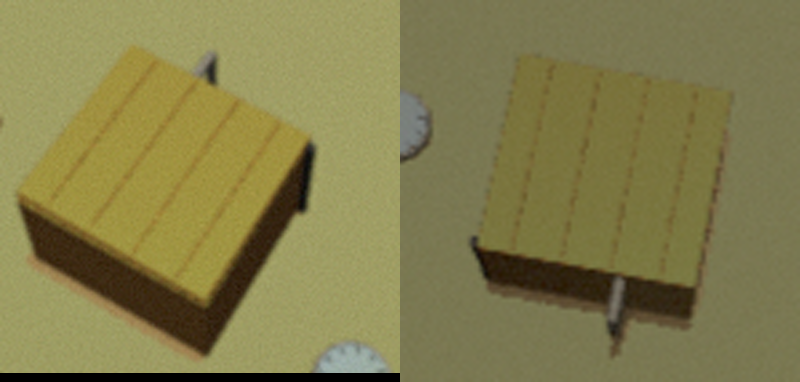

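Left crop shows the lid corners, and the D-handle's arm and bar top at crop (212,57), i.e. scene pixel (249.5,186.4). In the right crop the arm ends at about (614,318), i.e. top pixel (249,197.5). The shapes fit the lid quad.

```bash
python3 - <<'E'
from h import *
Ks,Ts,a=load('scene0');Kt,Tt,b=load('top0')
rs=ray(Ks,Ts,249.5,186.4)
for v in (195,197.5,200): print(v,plane(Kt,Tt,248.9,v,123).round(1),cross([rs,ray(Kt,Tt,248.9,v)]).round(1))
print(plane(Ks,Ts,249.5,186.4,123).round(1))
for n,s,t in(('FL',(287,216),(211,177)),('BL',(247,280),(222,124)),('BR',(171,242),(282,135)),('FR',(220,180),(272,190))):
    print(n,cross([ray(Ks,Ts,*s),ray(Kt,Tt,*t)]).round(1))
psi=np.radians(-17.5); r=lambda x,y:np.array([np.cos(psi)*x-np.sin(psi)*y,np.sin(psi)*x+np.cos(psi)*y])
print('door -46,-125 ->',r(-46,-125), 'tool', tool([560,65,260]).round(1))
E
```

```text
195 [546.7  79.8 123. ] [547.3  81.5 118.7]
197.5 [538.8  80.6 123. ] [541.5  81.1 109.9]
200 [530.9  81.4 123. ] [535.6  80.7 101.1]
[549.8  83.9 123. ]
FL [614.  191.5 130.9]
BL [788.  141.3 125.7]
BR [736.7 -50.5 112.7]
FR [553.5   8.2 129.1]
door -46,-125 -> [ -81.45920467 -105.38215207] tool [-502.5 -244.   -29.1]
```

Request:
run_rows(plan=[[[-37, -20, 0], [0, 0, -0.004]], [[-37, -20, 0], [0, 0, -0.004]], [[-37, -20, 0], [0, 0, -0.004]], [[-37, -20, 0], [0, 0, -0.004]], [[-37, -20, 0], [0, 0, -0.004]], [[-37, -20, 0], [0, 0, -0.004]], [[-37, -20, 0], [0, 0, -0.004]], [[-37, -20, 0], [0, 0, -0.004]], [[-37, -20, 0], [0, 0, -0.004]], [[-37, -20, 0], [0, 0, -0.004]], [[-37, -20, 0], [0, 0, -0.004]], [[-37, -20, 0], [0, 0, -0.004]], [[0, 0, 0], [0, 0, 0]], [[0, 0, 0], [0, 0, 0]]], jaw=60)

```text
t: 1.5
ee_pos: [514.8, 96.1, 230.4]
tool_rot: [-0.001, 0.154, 0.988, -0.0]
force: [-0.4, 0.6, 0.5]
grip_width: 60.1
grasp_force: 0.0
```

```bash
python3 - <<'E'
from h import *
c=snap('wrist','w1'); s=bot.read_state(); print(s['ee_pos'],s['tool_rot'],s['qpos'].round(3)); print(c['mtx'].round(1).tolist(),c['cam_to_world'].round(3).tolist())
print(proj(c['mtx'],c['cam_to_world'],[545,82,123]))
E
```

```text
[514.24780637  96.91404857 230.61975133] [-9.80583303e-04  1.53100534e-01  9.88210124e-01 -1.26461854e-04] [0.186 0.289 0.068 1.352 0.    0.493]
[[284.6, 0.0, 252.4], [0.0, 284.6, 194.4], [0.0, 0.0, 1.0]] [[0.304, 0.92, 0.249, 450.721], [0.953, -0.293, -0.081, 115.579], [-0.001, 0.262, -0.965, 371.851], [0.0, 0.0, 0.0, 1.0]]
[249.14461608 227.98286074]
```
View pics/w1.png

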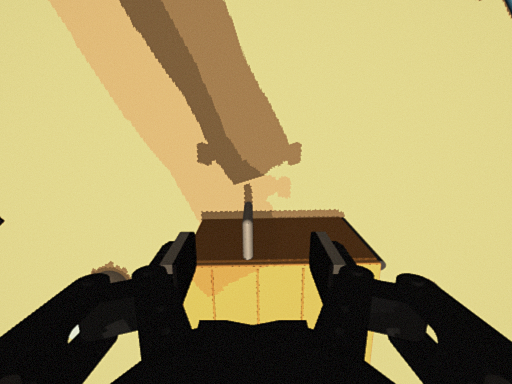

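The wrist view shows the handle's bright arm from about (248,260) at the face to the bar top near (248,222). The fingers straddle it, and the lid's front edge is at row ~264.

```bash
python3 - <<'E'
from h import *
K,T,im=load('w1'); g=cv2.cvtColor(im,6)
print(g[180:272:2,248].tolist()); print(g[240,236:262].tolist())
# lid front edge & bottom of door edge: dark->lid transition per column
def edge(cols,lo,hi):
    p=[]
    for u in cols:
        col=g[lo:hi,u].astype(int); k=np.argmax(np.diff(cv2.GaussianBlur(col.astype(np.float32),(1,5),0).ravel()));p.append((u,lo+k+.5))
    return np.array(p)
p=edge(list(range(202,240,3))+list(range(258,308,3)),250,280)
a,b=np.polyfit(p[:,0],p[:,1],1); res=p[:,1]-a*p[:,0]-b; print('edge',a,b,res.std())
P=[plane(K,T,u,a*u+b,134) for u in (202,308)]; d=P[1]-P[0]; print(P,'door yaw',np.degrees(np.arctan2(d[1],d[0]))-90)
Ks,Ts,_=load('scene0')
for v in(218,222,226): print(v,plane(K,T,248,v,123).round(1),cross([ray(K,T,248,v),ray(Ks,Ts,249.5,186.4)]).round(1))
E
```

```text
[138, 198, 103, 97, 97, 95, 101, 100, 101, 102, 99, 52, 52, 51, 50, 49, 55, 48, 52, 48, 102, 141, 174, 175, 177, 175, 177, 178, 174, 179, 179, 178, 178, 177, 183, 185, 183, 180, 186, 183, 73, 56, 74, 173, 181, 180]
[45, 51, 51, 46, 45, 40, 58, 120, 145, 157, 177, 182, 179, 164, 146, 125, 94, 43, 47, 49, 48, 49, 49, 43, 45, 47]
edge -0.020277075089410998 269.6400244244783 0.32354314836923587
[array([563.07788548,  30.2873566 , 134.        ]), array([590.81605357, 124.66118669, 134.        ])] door yaw -16.379011967985505
218 [535.3  84.  123. ] [540.3  81.8 108.2]
222 [539.   82.8 123. ] [542.8  81.7 112.2]
226 [542.8  81.6 123. ] [545.3  81.7 116.1]
```

Request:
run_rows(plan=[[[-16, -3, 0], [0, 0, -0.02]], [[-15, -3, 0], [0, 0, 0]], [[0, 0, 30], [0, 0, 0]], [[0, 0, 30], [0, 0, 0]], [[0, 0, 30], [0, 0, 0]], [[0, 0, 25], [0, 0, 0]], [[0, 0, 20], [0, 0, 0]], [[0, 0, 9], [0, 0, 0]], [[0, 0, 0], [0, 0, 0]]], jaw=60)

```text
t: 2.45
ee_pos: [541.1, 83.1, 86.2]
tool_rot: [-0.001, 0.142, 0.99, -0.0]
force: [0.6, 0.0, 1.0]
grip_width: 60.2
grasp_force: 0.0
```

```bash
python3 - <<'E'
from h import *
s=bot.read_state(); print(s['ee_pos'],tool([542,81.3,86]))
c=snap('wrist','w2')
E
```

```text
[541.08542293  83.12577483  86.2413199 ] [-1.39162782 -1.49476823  0.23912382]
```

View pics/w2.png

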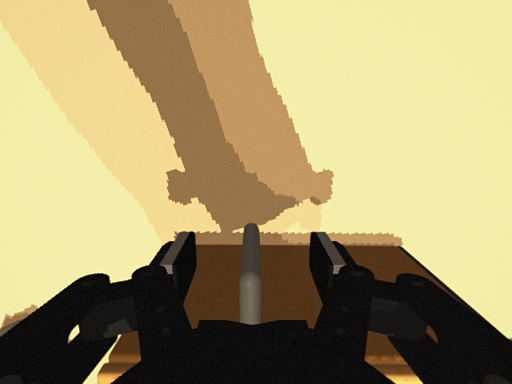

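Bar at column ~250, midway between the fingers (180/325), so I close on it.

Request:
run_rows(plan=[[[0, 0, 0], [0, 0, 0]], [[0, 0, 0], [0, 0, 0]], [[0, 0, 0], [0, 0, 0]], [[0, 0, 0], [0, 0, 0]], [[0, 0, 0], [0, 0, 0]]], jaw=0, clamp_n=40)

```text
t: 3.0
ee_pos: [543.1, 81.5, 88.3]
tool_rot: [0.001, 0.143, 0.99, -0.0]
force: [-1.7, -1.8, 6.8]
grip_width: 8.5
grasp_force: 39.5
```

Request:
run_rows(plan=[[[8, 3.2, 0], [0, 0, 0.065]], [[15.8, 7, 0], [0, 0, 0.13]], [[15.8, 7, 0], [0, 0, 0.13]], [[15.8, 7, 0], [0, 0, 0.13]], [[0, 0, 0], [0, 0, 0]]])

```text
t: 3.5
ee_pos: [503.8, 129.3, 88.3]
tool_rot: [0.0, 0.362, 0.932, 0.001]
force: [-1.6, -1.0, 5.3]
grip_width: 8.9
grasp_force: 40.0
```

Request:
run_rows(plan=[[[15.8, 7, 0], [0, 0, 0.13]], [[15.8, 7, 0], [0, 0, 0.13]], [[15.8, 7, 0], [0, 0, 0.13]], [[15.8, 7, 0], [0, 0, 0.13]], [[15.8, 7, 0], [0, 0, 0.13]], [[15.8, 7, 0], [0, 0, 0.13]], [[15.8, 7, 0], [0, 0, 0.13]], [[15.8, 7, 0], [0, 0, 0.13]], [[12, 5.2, 0], [0, 0, 0.1]], [[0, 0, 0], [0, 0, 0]], [[0, 0, 0], [0, 0, 0]]])

```text
t: 4.6
ee_pos: [519.2, 270.8, 88.3]
tool_rot: [0.001, 0.807, 0.59, 0.002]
force: [1.6, -1.3, 5.0]
grip_width: 9.1
grasp_force: 40.1
```

```bash
python3 - <<'E'
from h import *
snap('top','top1');snap('scene','scene1');a=snap('wrist','w3')
im=np.hstack([load('top1')[2][90:240,130:310],load('scene1')[2][120:300,150:330][:150]])
cv2.imwrite('pics/c2.png',cv2.resize(im,(800,333),interpolation=2))
s=bot.read_state();print(s['qpos'].round(3))
E
```

```text
[ 0.481  0.5    0.     1.068 -0.     2.359]
```

View pics/c2.png

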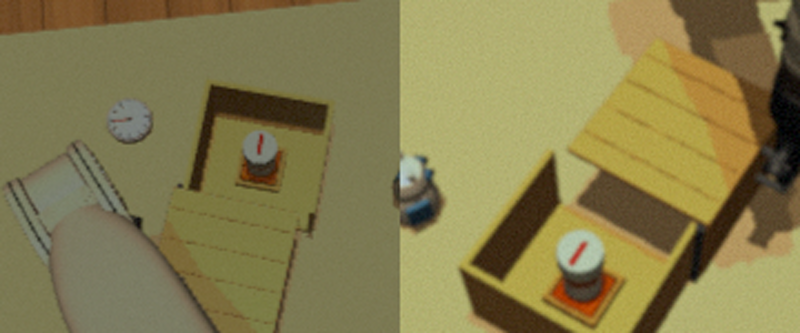

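The door is open and square: the lid panel now lies in front of the box. The cap, with its red bar, is visible at crop (260,148) in the top view and (580,255) in the scene view. I release, lift, and measure the cap from the two views.

Request:
run_rows(plan=[[[0, 0, 0], [0, 0, 0]], [[0, 0, 0], [0, 0, 0]], [[0, 0, 0], [0, 0, 0]], [[0, 0, -15], [0, 0, 0]], [[0, 0, -40], [0, 0, 0]], [[0, 0, -40], [0, 0, 0]], [[0, 0, -40], [0, 0, 0]], [[0, 0, -20], [0, 0, 0]], [[0, 0, 0], [0, 0, 0]]], jaw=50)

```text
t: 5.65
ee_pos: [518.8, 271.5, 246.1]
tool_rot: [0.0, 0.808, 0.589, 0.004]
force: [-0.9, 0.4, -0.1]
grip_width: 50.3
grasp_force: 0.0
```

```bash
python3 - <<'E'
from h import *
rays=[];rr=[]
for n,c0 in(('scene1',(int(150+(580-400)*360/800),int(120+255*.45))),('top1',(130+int(260*.45),90+int(148*.45)))):
    K,T,im=load(n);hsv=cv2.cvtColor(im,cv2.COLOR_BGR2HSV); x,y=c0
    red=((np.minimum(hsv[...,0],180-hsv[...,0])<12)&(hsv[...,1]>110)).astype(np.uint8)
    wh=((hsv[...,1]<70)&(hsv[...,2]>110)).astype(np.uint8)
    w=np.zeros_like(wh);r=20;w[y-r:y+r,x-r:x+r]=1
    cs,_=cv2.findContours(cv2.morphologyEx(wh*w,3,np.ones((7,7))),0,1);c=max(cs,key=cv2.contourArea)
    e=cv2.fitEllipse(c); w2=np.zeros_like(wh); cv2.ellipse(w2,((e[0]),(e[1][0]*.95,e[1][1]*.95),e[2]),1,-1)
    v,u=np.nonzero(red*w2); q=np.c_[u,v].astype(float); m=q.mean(0); d=np.linalg.svd(q-m)[2][0]
    A=plane(K,T,*(m-8*d),112.5)-plane(K,T,*(m+8*d),112.5)
    print(n,c0,e,'red',m,len(q),'line angle',np.degrees(np.arctan2(A[1],A[0]))%180,'center z112.5',plane(K,T,*e[0],112.5),plane(K,T,*m,112.5))
    rays.append(ray(K,T,*e[0]));rr.append(ray(K,T,*m))
print('cross',cross(rays),cross(rr)); 
s=bot.read_state();print(s['ee_pos'],s['tool_rot'])
E
```

```text
scene1 (231, 234) ((230.5047149658203, 233.11627197265625), (18.387853622436523, 20.666383743286133), 82.8731460571289) red [229.73076923 233.61538462] 26 line angle 164.63434752191537 center z112.5 [681.25613165  71.89730319 112.5       ] [682.9633985   70.50132786 112.5       ]
top1 (247, 156) ((246.4871063232422, 155.51145935058594), (13.362516403198242, 14.834796905517578), 85.55940246582031) red [246.63636364 154.27272727] 11 line angle 166.6494240513816 center z112.5 [678.2134008   74.56006834 112.5       ] [682.28725156  73.67852235 112.5       ]
cross [679.5455303   72.95349377 109.55221787] [682.67505258  72.09765321 112.46565116]
[518.79469698 271.51080871 246.0771913 ] [4.49890979e-04 8.07855720e-01 5.89369502e-01 3.53887900e-03]
```

Request:
run_rows(plan=[[[-20, 30.5, 0], [0, 0, 0]], [[-20, 30.5, 0], [0, 0, 0]], [[-20, 30.5, 0], [0, 0, 0]], [[-20, 30.5, 0], [0, 0, 0]], [[-20, 30.5, 0], [0, 0, 0]], [[0, 0, 0], [0, 0, 0]], [[0, 0, 0], [0, 0, 0]]], jaw=85)

```text
t: 6.35
ee_pos: [631.3, 127.7, 239.7]
tool_rot: [-0.001, 0.809, 0.588, -0.002]
force: [-0.5, 0.3, -0.0]
grip_width: 85.2
grasp_force: 0.0
```

```bash
python3 -c "
from h import *
snap('wrist','w4')"
```

Request:
run_rows(plan=[[[-20, 30.5, 0], [0, 0, 0]], [[-20, 30.5, 0], [0, 0, 0]], [[0, 0, 0], [0, 0, 0]], [[0, 0, 0], [0, 0, 0]]])

```text
t: 6.8
ee_pos: [677.0, 72.7, 241.3]
tool_rot: [-0.001, 0.808, 0.589, -0.001]
force: [-0.5, 0.8, -0.2]
grip_width: 85.3
grasp_force: 0.0
```

```bash
python3 - <<'E'
from h import *
snap('wrist','w5')
for n in('w4','w5'):
    K,T,_=load(n);print(n,proj(K,T,[680,73,112.5]))
a=np.hstack([load('w4')[2],load('w5')[2]]);cv2.imwrite('pics/c3.png',cv2.resize(a,(800,300),interpolation=3))
E
```

```text
w4 [316.35214569 222.17559557]
w5 [256.00548671 184.81292466]
```

View pics/c3.png

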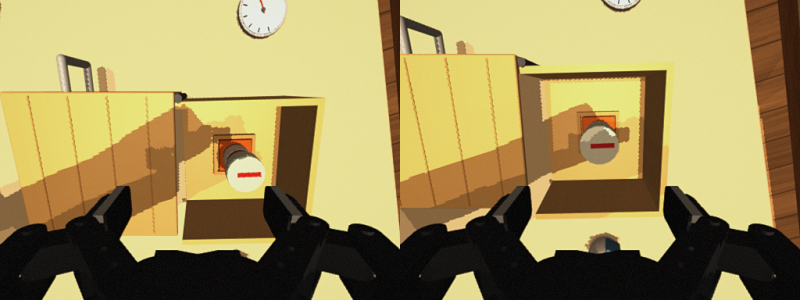

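Both wrist views show the cap disc with red bar, near (313,223) in the w4 frame and (255,186) in w5. The box is open below and the vial stands in its orange pocket. I now triangulate the disc centre.

```bash
python3 - <<'E'
from h import *
W=[];Rr=[]
for n,c0 in(('w4',(314,222)),('w5',(256,185))):
    K,T,im=load(n);hsv=cv2.cvtColor(cv2.GaussianBlur(im,(3,3),0),40); x,y=c0
    red=((np.minimum(hsv[...,0],180-hsv[...,0])<8)&(hsv[...,1]>140)).astype(np.uint8)
    win=np.zeros_like(red);win[y-32:y+32,x-32:x+32]=1
    print(hsv[y-12,x],hsv[y,x],hsv[y-12,x+20],hsv[y,x+35])
    wh=((hsv[...,1]<75)&(hsv[...,2]>80)).astype(np.uint8)*win
    core=np.zeros_like(red);cv2.circle(core,c0,16,1,-1)
    m=cv2.morphologyEx(wh|(red*core),2,np.ones((5,5)))
    cs,_=cv2.findContours(m,0,1);c=cv2.convexHull(max(cs,key=cv2.contourArea));e=cv2.fitEllipse(c)
    v,u=np.nonzero(red*core);q=np.c_[u,v].astype(float);mu=q.mean(0);d=np.linalg.svd(q-mu,full_matrices=False)[2][0]
    A=plane(K,T,*(mu+12*d),112.5)-plane(K,T,*(mu-12*d),112.5)
    ends=[plane(K,T,*(mu+k*d),112.5).round(1) for k in ((q-mu)@d).min()+np.array([0,np.ptp((q-mu)@d)])]
    print(n,e,mu,'yaw',np.degrees(np.arctan2(A[1],A[0])),'P',plane(K,T,*e[0],112.5),plane(K,T,*mu,112.5),ends)
    W.append(ray(K,T,*e[0]));Rr.append(ray(K,T,*mu))
    o=im.copy();cv2.ellipse(o,e,(0,255,0),1);cv2.imwrite(f'pics/o_{n}.png',o)
print(cross(W),cross(Rr),tool([680,73,240]))
E
```

```text
[ 31  47 234] [  2 220 224] [ 31  47 233] [ 16 170 189]
w4 ((314.09710693359375, 221.96566772460938), (46.1252555847168, 48.556663513183594), 72.3049545288086) [316.60283688 223.41134752] yaw -14.945470559176174 P [677.90216672  73.91035736 112.5       ] [679.90776305  71.63798178 112.5       ] [array([667.6,  74.9, 112.5]), array([692.9,  68.2, 112.5])]
[ 19  80 149] [  1 227 127] [ 21  86 145] [ 23 141 232]
w5 ((258.2269592285156, 186.16688537597656), (6.601978302001953, 38.36153793334961), 87.49370574951172) [257.77777778 186.23391813] yaw 165.06153662243568 P [681.65477025  71.04383498 112.5       ] [681.21691173  71.11339211 112.5       ] [array([694.7,  67.5, 112.5]), array([668.1,  74.6, 112.5])]
[680.16168877  66.26030882  93.94656383] [680.67279143  69.74576011 107.68304102] [0.72784381 3.15353017 1.71241825]
```

```bash
python3 - <<'E'
from h import *
W=[]
for n,c0,s in(('w4',(314,222),75),('w5',(257,184),112)):
    K,T,im=load(n);hsv=cv2.cvtColor(cv2.GaussianBlur(im,(3,3),0),40); x,y=c0
    wh=((hsv[...,1]<s)&(hsv[...,2]>80)).astype(np.uint8); win=np.zeros_like(wh);win[y-30:y+34,x-32:x+32]=1
    m=cv2.morphologyEx(wh*win,2,np.ones((5,5)));cs,_=cv2.findContours(m,0,1);c=cv2.convexHull(max(cs,key=cv2.contourArea));e=cv2.fitEllipse(c)
    print(n,e,cv2.boundingRect(c),plane(K,T,*e[0],112.5)); W.append(ray(K,T,*e[0]))
    for r in range(y-34,y+36,4): print(hsv[r,x].tolist(),end=' ')
    print()
print(cross(W))
s=bot.read_state();print(s['ee_pos'])
E
```

```text
w4 ((314.09710693359375, 221.96566772460938), (46.1252555847168, 48.556663513183594), 72.3049545288086) (290, 200, 48, 46) [677.90216672  73.91035736 112.5       ]
[10, 217, 208] [15, 102, 100] [20, 83, 80] [22, 80, 124] [31, 43, 236] [31, 46, 235] [31, 47, 234] [31, 46, 234] [20, 70, 226] [1, 228, 230] [34, 48, 239] [29, 48, 233] [30, 48, 233] [29, 48, 233] [29, 48, 232] [26, 137, 232] [26, 136, 236] [14, 175, 86] 
w5 ((254.55348205566406, 183.31549072265625), (49.0638313293457, 53.439090728759766), 0.33012446761131287) (230, 156, 50, 54) [679.10653722  74.85916456 112.5       ]
[12, 221, 224] [10, 196, 126] [19, 89, 83] [20, 79, 181] [20, 78, 184] [19, 80, 149] [20, 82, 150] [19, 82, 149] [19, 87, 146] [1, 225, 128] [14, 101, 147] [20, 84, 148] [19, 82, 149] [20, 84, 149] [20, 81, 148] [21, 129, 199] [23, 144, 231] [22, 144, 232] 
[678.49703278  74.31613304 112.24634502]
[676.77732613  73.26666626 241.71759938]
```

Request:
run_rows(plan=[[[1, 1.7, 30], [0, 0, 0]], [[0, 0, 40], [0, 0, 0]], [[0, 0, 35], [0, 0, 0]], [[0, 0, 25], [0, 0, 0]], [[0, 0, 15], [0, 0, 0]], [[0, 0, 12], [0, 0, 0]], [[0, 0, 8], [0, 0, 0]], [[0, 0, 0], [0, 0, 0]], [[0, 0, 0], [0, 0, 0]]], jaw=85)

```text
t: 7.75
ee_pos: [680.0, 72.9, 78.3]
tool_rot: [0.0, 0.808, 0.589, 0.001]
force: [0.4, -0.8, -0.7]
grip_width: 84.6
grasp_force: 0.0
```

```bash
python3 -c "
from h import *
c=snap('wrist','w6');print(proj(c['mtx'],c['cam_to_world'],[678.7,73.7,112.5]))
print(tool([678.7,73.7,77]))"
```

```text
[250.31974377 275.96894217]
[ 0.46314632 -1.83120203  1.64288573]
```

View pics/w6.png

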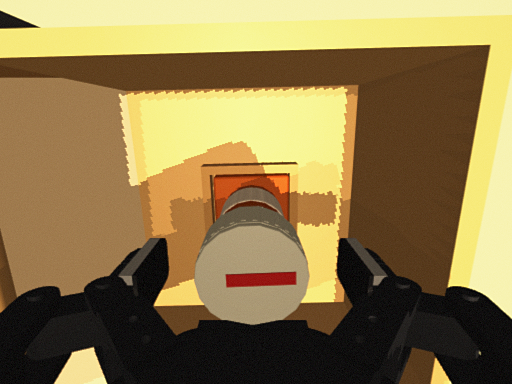

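The cap disc (columns 195–308, centre ~(251,273)) sits midway between the fingers (165/340). I close on it.

Request:
run_rows(plan=[[[0, 0, 0], [0, 0, 0]], [[0, 0, 0], [0, 0, 0]], [[0, 0, 0], [0, 0, 0]], [[0, 0, 0], [0, 0, 0]], [[0, 0, 0], [0, 0, 0]]], jaw=0, clamp_n=60)

```text
t: 8.3
ee_pos: [679.6, 72.5, 78.0]
tool_rot: [0.0, 0.808, 0.589, 0.0]
force: [-1.2, 0.1, 3.6]
grip_width: 48.5
grasp_force: 61.1
```

Gripped. Now I push down.

Request:
run_rows(plan=[[[0, 0, 2], [0, 0, 0]], [[0, 0, 2], [0, 0, 0]], [[0, 0, 2], [0, 0, 0]], [[0, 0, 1], [0, 0, 0]], [[0, 0, 0], [0, 0, 0]], [[0, 0, 0], [0, 0, 0]]])

```text
t: 8.9
ee_pos: [679.9, 72.5, 72.0]
tool_rot: [0.0, 0.808, 0.589, 0.001]
force: [-5.6, 0.5, 9.1]
grip_width: 48.9
grasp_force: 61.6
```

Request:
run_rows(plan=[[[0, 0, 1], [0, 0, 0]], [[0, 0, 1], [0, 0, 0]], [[0, 0, 0], [0, 0, 0]]])

```text
t: 9.2
ee_pos: [680.0, 72.5, 71.6]
tool_rot: [0.001, 0.808, 0.589, 0.001]
force: [-5.4, 0.4, 15.4]
grip_width: 48.3
grasp_force: 62.2
```

At the hard stop (15 N). Next comes the anticlockwise twist, with the push kept on.

Request:
run_rows(plan=[[[0, 0, 0], [0, 0, -0.07]], [[0, 0, 0], [0, 0, -0.12]], [[0, 0, 0], [0, 0, -0.13]], [[0, 0, 0], [0, 0, -0.13]], [[0, 0, 0], [0, 0, -0.13]], [[0, 0, 0], [0, 0, -0.13]], [[0, 0, 0], [0, 0, -0.13]], [[0, 0, 0], [0, 0, -0.13]], [[0, 0, 0], [0, 0, -0.13]], [[0, 0, 0], [0, 0, -0.13]], [[0, 0, 0], [0, 0, -0.1]], [[0, 0, 0], [0, 0, -0.07]], [[0, 0, 0], [0, 0, 0]], [[0, 0, 0], [0, 0, 0]]])

```text
t: 10.6
ee_pos: [681.1, 73.4, 71.5]
tool_rot: [0.002, 0.238, 0.971, 0.001]
force: [-3.2, 2.3, 12.5]
grip_width: 48.6
grasp_force: 62.0
```

```bash
python3 - <<'E'
from h import *
s=bot.read_state();print(s['ft_torque'],s['force']);snap('scene','scene2');c=snap('wrist','w7')
E
```

```text
[0.30494769 0.71820065 0.08125023] [-3.19639191  2.3430673  12.52615093]
```

View pics/w7.png

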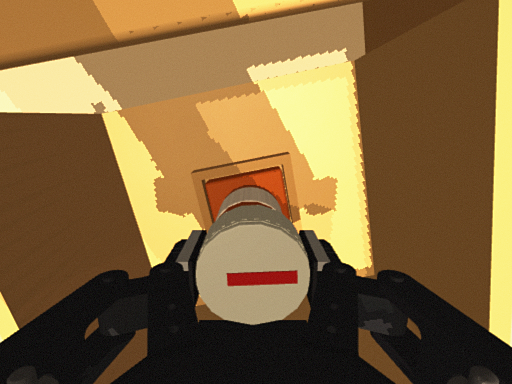

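The red bar is unchanged in the tool view while the box turned by about 78°, so the cap turned with the fingers. I lift gently and watch the force.

Request:
run_rows(plan=[[[0, 0, -2], [0, 0, 0]], [[0, 0, -3], [0, 0, 0]], [[0, 0, -3], [0, 0, 0]], [[0, 0, -3], [0, 0, 0]], [[0, 0, -3], [0, 0, 0]], [[0, 0, 0], [0, 0, 0]]])

```text
t: 11.3
ee_pos: [679.2, 72.0, 81.7]
tool_rot: [-0.001, 0.239, 0.971, -0.0]
force: [-0.4, 0.2, -0.1]
grip_width: 48.7
grasp_force: 61.7
```

Request:
run_rows(plan=[[[0, 0, -5], [0, 0, 0]], [[0, 0, -10], [0, 0, 0]], [[0, 0, -12], [0, 0, 0]], [[0, 0, -12], [0, 0, 0]], [[0, 0, -12], [0, 0, 0]], [[0, 0, -10], [0, 0, 0]], [[0, 0, -6], [0, 0, 0]], [[0, 0, -3], [0, 0, 0]], [[0, 0, 0], [0, 0, 0]], [[0, 0, 0], [0, 0, 0]], [[0, 0, 0], [0, 0, 0]]])

```text
t: 12.4
ee_pos: [679.1, 72.4, 151.5]
tool_rot: [-0.001, 0.239, 0.971, -0.0]
force: [-0.3, -0.1, 0.2]
grip_width: 48.4
grasp_force: 61.8
```

```bash
python3 - <<'E'
from h import *
snap('scene','scene3');snap('top','top3');snap('wrist','w8')
a=load('scene3')[2][160:310,150:350];b=load('w8')[2]
cv2.imwrite('pics/c4.png',np.hstack([cv2.resize(a,(400,300),interpolation=2),cv2.resize(b,(400,300))]))
print(bot.read_state()['force'])
E
```

```text
[ 0.43363331  0.67464695 -0.63089357]
```

View pics/c4.png

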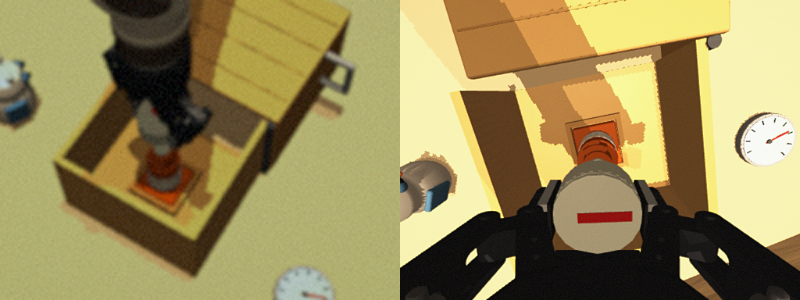

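The vial is still seated in its pocket (scene crop (165,180)), the cap is held level above it, the door is open, and the bystanders are in place.

```bash
python3 -c "
from workcell import bot
print(bot.finish_job())"
```

```text
the job is handed in; nothing more can be done
None
```

The job is handed in, with no verdict returned: the door was swung about 1.6 rad open, the cap was pushed down, twisted about 80° anticlockwise and lifted off, and it is held level about 50 mm above the vial, which is still in its pocket.

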